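Sort two coffee capsules and hold the brew lever at its third click

ROBOT

A 6-joint arm with a two-finger parallel gripper is mounted at the origin on a cart in front of the work surface, level with it; the furniture and walls round the work are solid. World frame = base frame: x ahead of the robot, y to its left, z up, the work surface at z = 0. Lengths are in mm, angles in rad, forces in N, time in s.
With the tool pointing down it reaches from about 250 to 775 mm from the base axis. Payload 4 kg.
Tool frame: the origin (TCP) lies on the centre line of the jaws, within the pads' length; the fingertips stand 11 mm ahead of it and the grasp point (between the pads) lies 8 mm behind it; z points along the fingers, y is the line along which they close (so a half turn about z gives the same grasp; the last joint's range is limited). The gripper opens to 94 mm and grips with 3 to 60 N. Pads are 16 mm wide; open, the fingers measure 119 mm over their backs; the gripper's body (75 mm by 177 mm) begins 78 mm behind the grasp point.
Start: joints at [1.187, 0.087, 1.371, -0, 1.684, -0.103], TCP at [152.427, 528.474, 216.506] pointing down, gripper open.
Joint ranges: [-3.1, 3.1], [-0.76, 2.03], [0.27, 2.55], [-1.08, 4.22], [0.17, 2.65], [-2.57, 2.57]. Speed limits (rad/s): [2.79, 2.79, 3.14, 3.14, 3.14, 3.14].

INTERFACE

Orientations are given as a unit quaternion [w, x, y, z].
In Python, from plant import monitor, viewer, job gives the robot as it stands.
- The arm moves only by the shell command python3 -m jog 'ROWS'. ROWS is JSON, a list of rows, each a list of 7 numbers: the opening, from -1 (shut) to 1 (fully open), then the shift along the tool's x, y, z in m, then the turn, a rotation vector about the tool's x, y, z in degrees. A call has 1 to 20 rows; each row is the pose to reach, as a shift and turn from the pose commanded when the call began, along the tool's axes at that moment; what a row does not reach only later rows make up. A row lasts 1/10 s, in which the tool goes at most 50 mm and 8.59 degrees, less where a joint would pass 70% of its speed; a pose out of reach is approached as far as the arm can. A call with a gripper value outside its range is refused whole. The fingers move at their own pace and stop on an object; the grip force is fixed at half the most. Time passes only in rows, so rows that repeat a pose let the fingers close. It gives the time, the measured TCP pose, the force, the opening and the grip force at its end, in the units of the state.
- monitor.observe(): the state, without advancing time (a new reading comes with each control period).
- viewer.snapshot(name): name is "scene" or "top" or "wrist"; returns a dict with "color" (420x560x3 uint8, blue, green, red), "fx", "fy", "cx", "cy" (pixels), "origin" and "rotation" of the camera in the world. Camera axes: x right, y down, z forward; pixel columns grow to the right and rows downward; lengths in mm; the calibration is good to about 2 mm. A picture is of the moment at which its call begins. There is no depth.
- job.sign_off(): hands the job in; it is judged then, once.
The state is a dict: "t": time; "q": joint angles; "joint_vel": joint speeds; "effort": joint torques, N m; "eef_pos": TCP position; "ee_rot": TCP orientation; "force": force on the tool from outside, world axes, zero at the start; "wrist_torque": the same for the moment, N m; "opening": finger opening in mm; "grasp_force": force on a finger pad.
Only numpy, scipy, OpenCV 4.12 (cv2) and the standard library are available. Lean on these libraries where they do the work, as an engineer would, in place of code of your own. Each camera call takes 0.05 s, during which the arm holds its last target. There are 200 camera calls.

TASK

Sort the two coffee capsules by the colour of their tags: the green one (fresh) goes upright and fully home in the green-topped nest of the brewer, the red one (spent) upright and fully home in the red-topped nest of the wooden stand; let go of both. Only then press the brewer's sprung lever down past its first two clicks to the third, at the bottom of its travel, firmly but without leaning on it hard (under 40 N), and finish while holding it down there against its spring. Do not disturb the mug, the jug or the teaspoon.

Things in the scene. Friction and masses are not known exactly. Their poses are not given: they have to be found in the camera images.
- green_centre (a point): centre (half-way up the height) of the fresh coffee capsule, a loose upright aluminium cylinder 44 mm in diameter and 56 mm tall (the top 4 mm a smaller disc of 39 mm), about 60 g, with a green lid and a green band; it stands upright on the table at the start; z is its own axis
- red_centre (a point): centre (half-way up the height) of the spent coffee capsule, a loose upright aluminium cylinder 44 mm in diameter and 56 mm tall (the top 4 mm a smaller disc of 39 mm), about 60 g, with a red lid and a red band; it stands upright on the table at the start; z is its own axis
- brew_nest (a point): centre of the mouth of the brewer's nest: a round hole 50 mm in diameter and 28 mm deep in a block 94 mm square with a green top; the mouth is 48 mm above the table. A white boiler 85 mm tall (cap to 90 mm) stands on the +x side of the block, its face 56 mm from the hole's centre. A capsule fully home has its centre at the height of the mouth. Axes are the brewer's: x away from the lever's free end, z up
- stand_nest (a point): centre of the mouth of the nest in the fixed wooden stand: a round hole 50 mm in diameter and 28 mm deep in a block 94 mm square (106 mm at the foot) with a red top; the mouth is 40 mm above the table. A capsule fully home has its centre at the height of the mouth. Axes are the stand's, z up
- lever_pad (a point): centre of the top face of the lever's black press pad, 46 mm long by 50 mm wide and 12 mm thick, at the free end of the lever, 130 mm from its pivot. It moves with the lever on an arc: about 134 mm above the table when up, about 73 mm at the third click, while going about 12 mm toward the lever's free end; its x axis is level and along the lever when the lever is up, away from the free end
- lever (a joint): lever angle, rad: 0 is up, where its spring returns it when let go (no click holds it); clicks at 0.16, 0.32 and 0.48 (third), stop at 0.52. The push needed at the pad jumps to about 7, 8 and 9 N on leaving rest, click 1 and click 2, and eases to 3, 4 and 6 N on coming to clicks 1, 2 and 3; so such a resistance is not yet the end. Three orange dots beside the lever mark the clicks
- brewer: the coffee brewer, fixed to the table: black deck 160 x 250 mm and 20 mm high, with the nest block at its -y end and the lever at its +y end (pivot 80 mm up, between white cheeks 95 mm tall at the +x edge; the lever points to -x). Origin at the centre of its underside
- mug: white dotted mug with a handle, 82x114x91 mm, loose, to be left alone; origin at the centre of its underside
- jug: tall cream-coloured jug with a stick in it, 88x126x198 mm, loose, to be left alone; origin at the centre of its underside
- spoon: teaspoon lying on the table, 130x26x11 mm, loose, to be left alone; origin at the centre of its underside
There are look-alikes about, which are no part of the job. Leave any blue or pink look-alike of the part that bears green_centre alone. Leave any blue or purple look-alike of the part that bears red_centre alone.

How it is judged:
By the outcome, as a careful person would: the job done as asked, in the order asked, and still so for the second after the job is handed in, while the arm keeps its last pose, push and grip.
It also fails if it takes over 72 s, if anything falls off the work surface, if the arm or the gripper's body presses on something with over 40 N, if the wrist force passes 120 N, or if a joint passes its speed limit or range.

## Working session

There is one attempt and no reset: what is moved stays moved. The work goes in short steps, Python scripts to look and compute and a shell command to move; the robot and the scene stay as the last step left them, time stands still between calls to the robot, and variables do not carry over. Pictures are saved under pics/ and viewed, at most 10 in all, crops included, and the job is handed in when it is done.

```bash
mkdir -p pics; ls
python3 - <<'E'
from plant import monitor, viewer
import cv2, numpy as np, pickle
d={n:viewer.snapshot(n) for n in("scene","top","wrist")}
pickle.dump(d,open("s0.pkl","wb"))
for n in d:
    cv2.imwrite(f"pics/{n}0.png",d[n]["color"]); print(n,[d[n][k] for k in("fx","fy","cx","cy","origin","rotation")])
o=monitor.observe(); print(o)
E
```

```text
pics
scene [516.9333472824469, 516.9333472824469, 279.0393560637879, 205.8810338343326, array([-115.0675898 , -653.23747873, 1061.19872714]), array([-0.34530993,  0.85918779, -0.35131229,  0.13833676])]
top [503.2329241267343, 503.2329241267343, 280.873234307618, 198.51398461961597, array([ 228.84744637,   28.97780561, 1601.63126708]), array([ 0.07286473, -0.68895092,  0.71689813, -0.07806685])]
wrist [301.00396697301335, 301.00396697301335, 285.2527293884982, 208.99200375693235, array([ 83.86443168, 549.04489044, 383.25071566]), array([0.1019681 , 0.79229245, 0.59680458, 0.07549491])]
{'t': 0.15, 'q': array([ 1.18688578e+00,  8.78245582e-02,  1.37187855e+00, -3.12391899e-05,
        1.68359583e+00, -1.03121828e-01]), 'joint_vel': array([ 0.00184442, -0.00198853, -0.00579079, -0.00044201, -0.00072454,
        0.00148333]), 'effort': array([ 1.11414854e-03, -3.40640616e+01, -3.02794755e+01,  7.18296133e-02,
        3.04971111e-02, -1.05898314e-04]), 'eef_pos': array([152.29070636, 528.08674488, 215.56602147]), 'ee_rot': array([-1.90642626e-04,  1.39935280e-01,  9.90160285e-01, -8.31712956e-04]), 'force': array([-0.28057542, -0.20402547, -1.25144703]), 'wrist_torque': array([-0.04228717,  0.02952151, -0.03258464]), 'grasp_force': 0.0, 'opening': 93.86858316735665}
```

View pics/scene0.png

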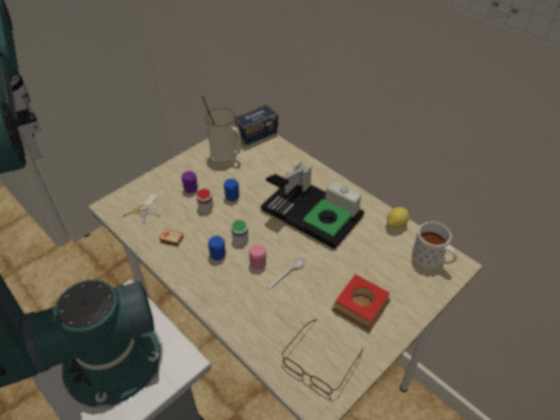

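View pics/top0.png

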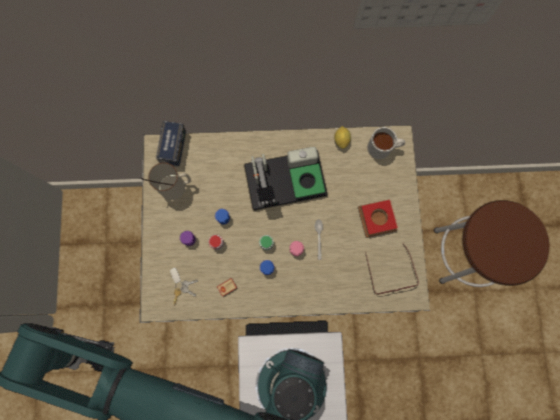

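Scene picture: green-lid capsule at (240,230), red at (204,198). Look-alikes are blue (231,190) and (217,248), pink (258,258) and purple (189,181). The top view shows green (266,242), red (216,242), blue (222,216) and (267,268), pink (297,248), purple (187,238). The green and red lids with white/aluminium bodies fit the description. The brewer is at top (285,180), its lever at (262,180), and the stand at (379,218).

```bash
cat > h.py <<'E'
import numpy as np, cv2
from scipy.spatial.transform import Rotation as R
def rot(q): return R.from_quat(np.asarray(q),scalar_first=True).as_matrix()
def ray(s,p):
    d=rot(s["rotation"])@np.array([(p[0]-s["cx"])/s["fx"],(p[1]-s["cy"])/s["fy"],1]); return np.array(s["origin"]),d/np.linalg.norm(d)
def plane(s,p,z):
    o,d=ray(s,p); return o+d*(z-o[2])/d[2]
def tri(rs):
    A=sum(np.eye(3)-np.outer(d,d) for o,d in rs); b=sum((np.eye(3)-np.outer(d,d))@o for o,d in rs)
    x=np.linalg.solve(A,b); return x,[round(float(np.linalg.norm((np.eye(3)-np.outer(d,d))@(x-o))),1) for o,d in rs]
def proj(s,P):
    c=rot(s["rotation"]).T@(np.asarray(P,float)-s["origin"]); return np.array([s["fx"]*c[0]/c[2]+s["cx"],s["fy"]*c[1]/c[2]+s["cy"]])
def mask(img,col):
    h=cv2.cvtColor(img,cv2.COLOR_BGR2HSV); H,S,V=cv2.split(h)
    if col=="green": m=(H>50)&(H<85)&(S>110)&(V>50)
    elif col=="red": m=((H<6)|(H>174))&(S>150)&(V>90)
    elif col=="dark": m=V<45
    return m.astype(np.uint8)*255
def blobs(img,col,amin=15):
    n,l,st,c=cv2.connectedComponentsWithStats(mask(img,col)); return [(st[i].tolist(),c[i].round(1).tolist()) for i in range(1,n) if st[i][4]>=amin]
E
python3 - <<'E'
import pickle,cv2,numpy as np
from h import *
d=pickle.load(open("s0.pkl","rb"))
for n in("scene","top"):
    for c in("green","red"): print(n,c,blobs(d[n]["color"],c))
a=cv2.resize(d["scene"]["color"][150:290,150:380],None,fx=3.4,fy=3.4,interpolation=3)[:,:780]
cv2.imwrite("pics/crop0.png",a)
b=d["top"]["color"]; b=cv2.resize(b[130:280,170:410],None,fx=3.3,fy=3.3,interpolation=3); cv2.imwrite("pics/crop1.png",b)
E
```

```text
scene green [([303, 199, 48, 37, 801], [326.6, 217.4]), ([234, 221, 11, 9, 75], [238.8, 225.3])]
scene red [([197, 189, 12, 9, 80], [202.9, 193.2]), ([336, 275, 53, 46, 1001], [362.5, 297.7])]
top green [([291, 164, 33, 33, 599], [307.1, 180.0]), ([262, 237, 9, 10, 59], [266.1, 241.4])]
top red [([362, 200, 35, 35, 645], [378.7, 217.1]), ([210, 236, 10, 11, 82], [214.7, 240.9])]
```

View pics/crop0.png

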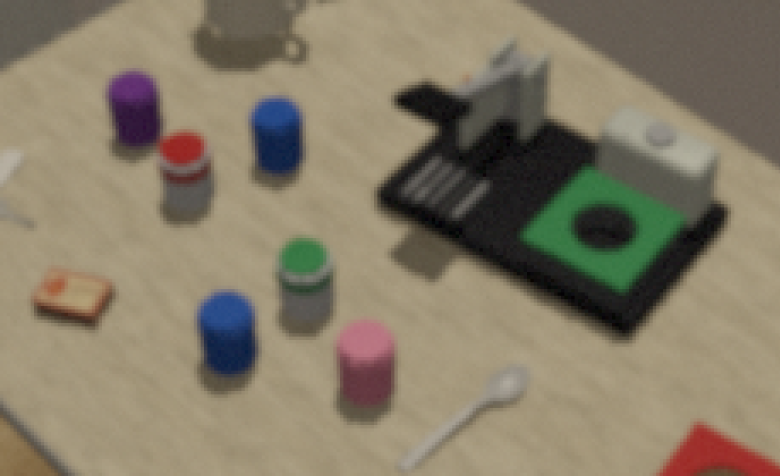

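View pics/crop1.png

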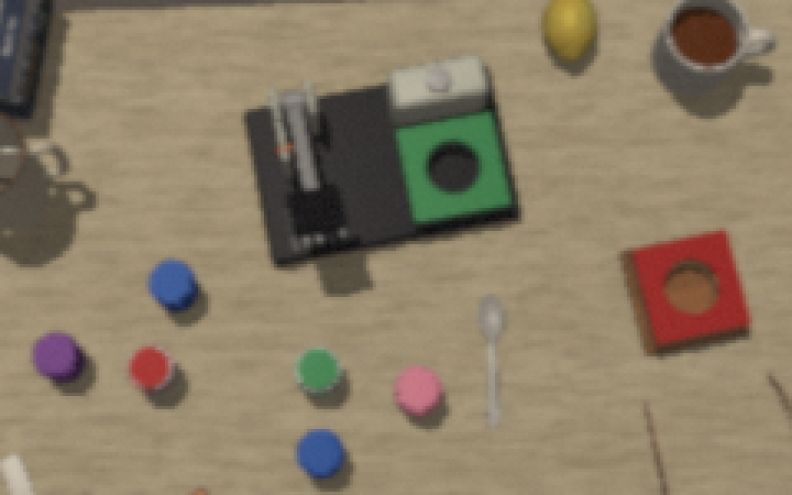

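The crops confirm it. Scene crop: green lid and band (305,260) with an aluminium body, red (185,150) likewise. The blue, purple and pink ones are plain. In the top crop the pad is at (317,211), the nest hole at (454,167) and the stand hole at (692,287).

Run:
```python
import pickle,cv2,numpy as np
from h import *
np.set_printoptions(precision=1,suppress=True)
d=pickle.load(open("s0.pkl","rb")); S,T=d["scene"],d["top"]
def lid(s,c,big):
    m=cv2.resize(mask(s["color"],c),None,fx=1,fy=1)
    cs,h=cv2.findContours(m,cv2.RETR_CCOMP,cv2.CHAIN_APPROX_NONE)
    if big: # inner contour
        k=max([i for i in range(len(cs)) if h[0][i][3]>=0],key=lambda i:cv2.contourArea(cs[i]))
        o=cs[h[0][k][3]]; e=cv2.fitEllipse(cs[k]); return e[0],cv2.boxPoints(cv2.minAreaRect(o)),e[1]
for c,z in(("green",48),("red",40)):
    a,b=lid(S,c,1),lid(T,c,1); P,r=tri([ray(S,a[0]),ray(T,b[0])]); print(c,"nest",a[0],a[2],b[0],b[2],P,r,plane(S,a[0],z),plane(T,b[0],z))
    q=np.array([plane(T,p,z) for p in b[1]]); print("square",q[:,:2].tolist(),"mean",q.mean(0),"edges",np.linalg.norm(q-np.roll(q,1,0),axis=1), np.degrees([np.arctan2(*(q[i]-q[i-1])[1::-1]) for i in range(4)]))
# lids: scene blob includes band -> use top ray at z=56, check scene lid from the crop
for n,ps,pt in(("green",(305/3.4+150-.3,256/3.4+150-.3),(266.1,241.4)),("red",(184/3.4+150-.3,149/3.4+150-.3),(214.7,240.9)),("pad",(277.2,179.6),(265.9,193.8))):
    print(n,*tri([ray(S,ps),ray(T,pt)]),plane(T,pt,134 if n=="pad" else 56))
print("deck corners",[plane(T,(170+x/3.3,130+y/3.3),20)[:2] for x,y in((247,112),(278,262),(518,218))])
for n,p in(("blue1",(222.5,216)),("blue2",(267,267.5)),("pink",(297,248)),("purple",(187.5,238))): print(n,plane(T,p,56))
# handy: other items
print("mug",plane(T,(383,141),91),"jug",plane(T,(172,178),150),"spoon",plane(T,(319,224),5),plane(T,(319.5,258),5))
print("table",[plane(T,p,0)[:2] for p in((144,134),(414,127),(140,318))])
```

```text
green nest (327.12176513671875, 216.53533935546875) (14.069924354553223, 19.358352661132812) (306.76953125, 180.62649536132812) (17.273439407348633, 17.76120948791504) [621.9 -74.6  46.3] [0.7, 0.7] [621.4 -75.8  48. ] [621.  -74.1  48. ]
square [[662.4982641236682, -22.86292874916546], [676.6108301215513, -114.63579025653782], [581.6352947958931, -126.38488391822496], [567.932416493328, -35.71693537236368]] mean [622.2 -74.9  48. ] edges [95.4 92.9 95.7 91.7] [   7.7  -81.3 -172.9   98.6]
red nest (362.2275390625, 296.5530700683594) (19.595911026000977, 23.480388641357422) (379.07330322265625, 216.5466766357422) (16.985090255737305, 17.836631774902344) [ 498.2 -297.4   36.7] [0.4, 0.4] [ 496.6 -298.8   40. ] [ 497.4 -296.5   40. ]
square [[533.4657726640805, -242.0429426164485], [552.9139275352777, -334.1819192704065], [459.333382284492, -348.90389503044867], [440.4235653397325, -257.84780339475134]] mean [ 496.5 -295.7   40. ] edges [94.4 94.2 94.7 93. ] [   9.6  -78.1 -171.1  101.7]
green [431.6  61.4  54. ] [0.8, 0.8] [430.7  61.7  56. ]
red [440.  220.3  50.9] [0.9, 0.9] [438.6 220.1  56. ]
pad [564.4  55.6 132.2] [0.5, 0.5] [563.5  55.8 134. ]
deck corners [array([692.1, 123.2]), array([539.8,  96.9]), array([ 574.3, -138.4])]
blue1 [515.7 194.9  56. ]
blue2 [350.6  61.7  56. ]
pink [406.6 -32.6  56. ]
purple [450.9 303.9  56. ]
mug [ 729.3 -318.    91. ] jug [619.  333.1 150. ] spoon [ 486.8 -108.9    5. ] [ 377.9 -104.3    5. ]
table [array([815.3, 459. ]), array([ 804.7, -447.2]), array([215.5, 460.8])]
```

Every measured height agrees with the text to 2–5 mm. I'll go above the red capsule, turn the fingers to the brewer's yaw and look again.

```bash
python3 -m jog '[[0.36,-0.02,-0.012,0,0,0,-2],[0.36,-0.06,-0.035,0,0,0,-6],[0.36,-0.1,-0.06,0,0,0,-10],[0.36,-0.14,-0.085,0,0,0,-14],[0.36,-0.18,-0.11,0,0,0,-18],[0.36,-0.22,-0.135,0,0,0,-22],[0.36,-0.26,-0.158,0,0,0,-24.6],[0.36,-0.3,-0.182,0,0,0,-24.6],[0.36,-0.335,-0.202,0,0,0,-24.6],[0.36,-0.361,-0.2165,0,0,0,-24.6],[0.36,-0.361,-0.2165,0,0,0,-24.6],[0.36,-0.361,-0.2165,0,0,0,-24.6],[0.36,-0.361,-0.2165,0,0,0,-24.6]]'
python3 - <<'E'
from plant import viewer,monitor
from h import *
import pickle
np.set_printoptions(precision=2,suppress=True)
s=viewer.snapshot("wrist"); pickle.dump(s,open("w1.pkl","wb")); cv2.imwrite("pics/w1.png",s["color"])
o=monitor.observe(); print(o["t"],o["eef_pos"],o["force"],s["origin"]); print(rot(o["ee_rot"])); print(rot(s["rotation"]))
for c in("red","green"):
    for b in blobs(s["color"],c,40): print(c,b,plane(s,b[1],56))
E
```

```text
t: 1.45
eef_pos: [438.6, 221.1, 216.3]
ee_rot: [-0.0, -0.075, 0.997, 0.0]
force: [-0.0, 0.3, -0.5]
opening: 64.0
grasp_force: 0.0
1.5 [438.48 221.31 216.46] [-0.65 -1.14  0.25] [368.12 210.68 384.18]
[[-0.99 -0.15 -0.  ]
 [-0.15  0.99  0.  ]
 [ 0.    0.   -1.  ]]
[[-0.15  0.96  0.25]
 [ 0.99  0.15  0.04]
 [ 0.    0.25 -0.97]]
red ([282, 55, 12, 18, 100], [287.6, 63.6]) [303.32 203.33  56.  ]
red ([267, 182, 33, 33, 836], [283.4, 198.2]) [440.33 219.65  56.  ]
green ([149, 150, 20, 33, 90], [163.1, 165.1]) [423.54  85.11  56.  ]
green ([126, 154, 34, 34, 911], [142.5, 170.4]) [432.68  63.2   56.  ]
green ([36, 270, 31, 35, 675], [53.1, 284.1]) [586.6 -38.8  56. ]
```

View pics/w1.png

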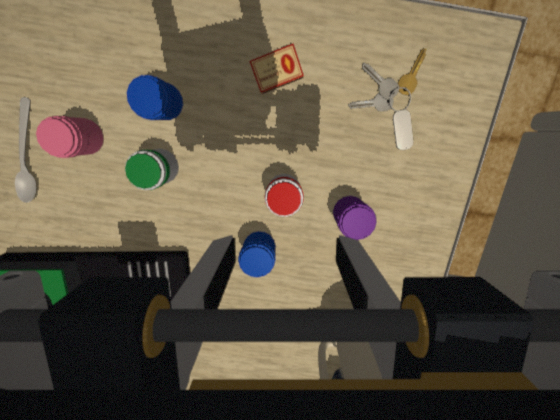

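Wrist view: red lid at (283,198) → (440.3, 219.7), green lid at (142,170) → (432.7, 63.2). Both agree with the top view within 2 mm. The fingers clear the purple (355,217) and blue (257,255) neighbours. Now grasping red.

```bash
python3 -m jog '[[0.36,-0.0014,-0.0017,0.03,0,0,0],[0.36,-0.0014,-0.0017,0.07,0,0,0],[0.36,-0.0014,-0.0017,0.11,0,0,0],[0.36,-0.0014,-0.0017,0.14,0,0,0],[0.36,-0.0014,-0.0017,0.16,0,0,0],[0.36,-0.0014,-0.0017,0.17,0,0,0],[0.36,-0.0014,-0.0017,0.174,0,0,0],[0.36,-0.0014,-0.0017,0.174,0,0,0],[-1,-0.0014,-0.0017,0.174,0,0,0],[-1,-0.0014,-0.0017,0.174,0,0,0],[-1,-0.0014,-0.0017,0.174,0,0,0],[-1,-0.0014,-0.0017,0.174,0,0,0],[-1,-0.0014,-0.0017,0.174,0,0,0],[-1,-0.0014,-0.0017,0.174,0,0,0]]'
```

```text
t: 2.9
eef_pos: [441.6, 219.3, 43.5]
ee_rot: [0.001, -0.074, 0.997, 0.0]
force: [0.2, 0.9, 6.5]
opening: 43.5
grasp_force: 30.0
```

```bash
python3 -m jog '[[-1,0,0,-0.02,0,0,0],[-1,0,0,-0.06,0,0,0],[-1,0.002,-0.02,-0.1,0,0,0],[-1,0.004,-0.055,-0.107,0,0,0],[-1,0.006,-0.1,-0.107,0,0,0],[-1,0.008,-0.145,-0.107,0,0,0],[-1,0.01,-0.19,-0.107,0,0,0],[-1,0.012,-0.235,-0.107,0,0,0],[-1,0.014,-0.28,-0.107,0,0,0],[-1,0.016,-0.325,-0.107,0,0,0],[-1,0.018,-0.37,-0.107,0,0,0],[-1,0.02,-0.415,-0.107,0,0,0],[-1,0.021,-0.455,-0.107,0,0,0],[-1,0.022,-0.49,-0.107,0,0,0],[-1,0.022,-0.51,-0.107,0,0,0],[-1,0.022,-0.518,-0.107,0,0,0],[-1,0.022,-0.518,-0.107,0,0,0],[-1,0.022,-0.518,-0.107,0,0,0]]'
cat > look.py <<'E'
import sys
from plant import viewer,monitor
from h import *
np.set_printoptions(precision=2,suppress=True)
s=viewer.snapshot("wrist"); cv2.imwrite(sys.argv[1],s["color"])
o=monitor.observe(); print(o["t"],o["eef_pos"],o["force"],o["opening"],o["grasp_force"])
for a in sys.argv[2:]:
    c,z=a.split(":"); z=float(z)
    cs,h=cv2.findContours(mask(s["color"],c),cv2.RETR_CCOMP,cv2.CHAIN_APPROX_NONE)
    for i,k in enumerate(cs):
        if cv2.contourArea(k)>80 and len(k)>5:
            e=cv2.fitEllipse(k); print(c,"hole" if h[0][i][3]>=0 else "outer",np.round(e[0],1),np.round(e[1],1),plane(s,e[0],z))
E
python3 look.py pics/w2.png red:40 red:162.5
```

```text
t: 4.7
eef_pos: [495.7, -295.5, 149.0]
ee_rot: [-0.0, -0.075, 0.997, 0.001]
force: [-0.3, 0.7, -0.7]
opening: 42.8
grasp_force: 30.0
4.75 [ 495.75 -295.31  149.23] [ 0.84  0.41 -0.59] 43.488208952284936 29.999761555809528
red outer [284.3 262. ] [48.7 57.3] [ 550.2  -287.78   40.  ]
red hole [292.3 248.1] [10.5 15.6] [ 534.45 -282.18   40.  ]
red outer [282.6 200.5] [ 84.  110.1] [ 488.36 -298.71   40.  ]
red outer [284.3 262. ] [48.7 57.3] [ 494.89 -295.88  162.5 ]
red hole [292.3 248.1] [10.5 15.6] [ 486.11 -292.76  162.5 ]
red outer [282.6 200.5] [ 84.  110.1] [ 460.41 -301.97  162.5 ]
```

View pics/w2.png

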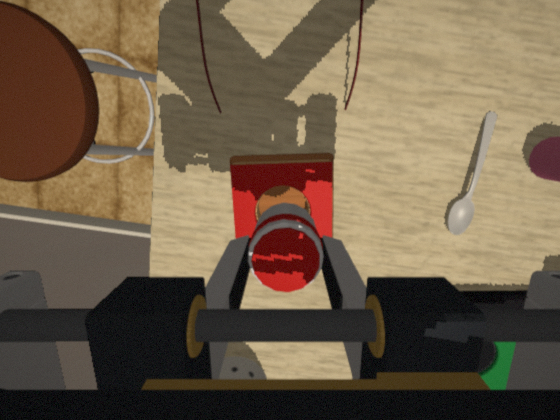

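The red capsule hangs upright in the grip, lid at (284,259), with the stand hole behind it (arc top at (284,186), width 257–311). Aligning by about 2.6 mm and entering.

```bash
python3 -m jog '[[-1,-0.0024,-0.0013,0.02,0,0,0],[-1,-0.0024,-0.0013,0.045,0,0,0],[-1,-0.0024,-0.0013,0.058,0,0,0],[-1,-0.0024,-0.0013,0.062,0,0,0],[-1,-0.0024,-0.0013,0.067,0,0,0],[-1,-0.0024,-0.0013,0.072,0,0,0],[-1,-0.0024,-0.0013,0.076,0,0,0],[-1,-0.0024,-0.0013,0.076,0,0,0]]'
```

```text
t: 5.55
eef_pos: [498.3, -297.5, 73.3]
ee_rot: [-0.0, -0.074, 0.997, 0.0]
force: [0.9, -0.2, -1.1]
opening: 43.5
grasp_force: 30.0
```

```bash
python3 -m jog '[[-1,0,0,0.006,0,0,0],[-1,0,0,0.012,0,0,0],[-1,0,0,0.017,0,0,0],[-1,0,0,0.017,0,0,0]]' ; python3 -m jog '[[0.36,0,0,0,0,0,0],[0.36,0,0,0,0,0,0],[0.36,0,0,0,0,0,0],[0.36,0,0,0,0,0,0],[0.36,0,0,-0.02,0,0,0],[0.36,0,0,-0.05,0,0,0],[0.36,0,0,-0.09,0,0,0],[0.36,0,0,-0.125,0,0,0],[0.36,0,0,-0.125,0,0,0],[0.36,0,0,-0.125,0,0,0]]'; python3 look.py pics/w3.png red:68
```

```text
t: 5.95
eef_pos: [498.2, -297.3, 55.8]
ee_rot: [-0.0, -0.074, 0.997, 0.0]
force: [0.1, -0.0, -0.6]
opening: 43.3
grasp_force: 30.0
t: 6.95
eef_pos: [498.8, -297.8, 182.4]
ee_rot: [0.001, -0.074, 0.997, -0.001]
force: [0.3, 0.6, -0.3]
opening: 64.2
grasp_force: 0.0
7.0 [ 498.05 -297.28  180.52] [-0.42 -0.8  -0.85] 63.60714128781786 0.0
red outer [285.6 204.7] [36.6 37.3] [ 496.78 -297.65   68.  ]
red outer [284.4 204.2] [ 83.4 101. ] [ 496.51 -298.88   68.  ]
```

View pics/w3.png

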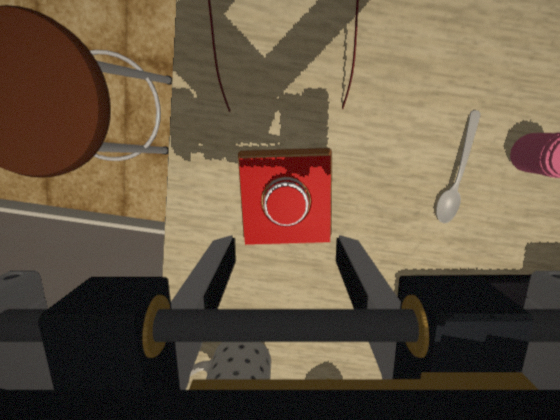

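Red stands concentric in the stand's nest at (285,205), upright and home. Next, green.

```bash
python3 -m jog '[[0.36,0.001,0.02,0,0,0,0],[0.36,0.002,0.06,0,0,0,0],[0.36,0.004,0.105,0,0,0,0],[0.36,0.005,0.15,0,0,0,0],[0.36,0.006,0.195,0,0,0,0],[0.36,0.008,0.24,0,0,0,0],[0.36,0.01,0.285,0,0,0,0],[0.36,0.011,0.325,0,0,0,0],[0.36,0.012,0.35,0,0,0,0],[0.36,0.012,0.366,0,0,0,0],[0.36,0.012,0.366,0,0,0,0],[0.36,0.012,0.366,0,0,0,0]]'; python3 look.py pics/w4.png green:56
```

```text
t: 8.2
eef_pos: [431.6, 62.4, 179.8]
ee_rot: [-0.002, -0.075, 0.997, -0.0]
force: [-0.2, 1.0, 0.7]
opening: 64.2
grasp_force: 0.0
8.25 [431.91  62.   180.19] [-0.72 -0.27 -0.19] 64.10953740158061 0.0
green outer [284.7 205.7] [34.9 35.6] [432.42  62.27  56.  ]
```

```bash
python3 -m jog '[[0.36,-0.0006,0,0.03,0,0,0],[0.36,-0.0006,0,0.07,0,0,0],[0.36,-0.0006,0,0.1,0,0,0],[0.36,-0.0006,0,0.123,0,0,0],[0.36,-0.0006,0,0.133,0,0,0],[0.36,-0.0006,0,0.137,0,0,0],[0.36,-0.0006,0,0.137,0,0,0],[-1,-0.0006,0,0.137,0,0,0],[-1,-0.0006,0,0.137,0,0,0],[-1,-0.0006,0,0.137,0,0,0],[-1,-0.0006,0,0.137,0,0,0],[-1,-0.0006,0,0.137,0,0,0]]'
```

```text
t: 9.45
eef_pos: [433.8, 62.8, 45.5]
ee_rot: [0.001, -0.074, 0.997, -0.0]
force: [-0.8, -0.2, 4.8]
opening: 43.4
grasp_force: 30.0
```

```bash
python3 -m jog '[[-1,0,0,-0.02,0,0,0],[-1,0,0,-0.06,0,0,0],[-1,0,-0.02,-0.095,0,0,0],[-1,0,-0.055,-0.106,0,0,0],[-1,0,-0.1,-0.106,0,0,0],[-1,-0.01,-0.135,-0.106,0,0,0],[-1,-0.04,-0.155,-0.106,0,0,0],[-1,-0.08,-0.1635,-0.106,0,0,0],[-1,-0.12,-0.1635,-0.106,0,0,0],[-1,-0.15,-0.1635,-0.106,0,0,0],[-1,-0.164,-0.1635,-0.106,0,0,0],[-1,-0.1664,-0.1635,-0.106,0,0,0],[-1,-0.1664,-0.1635,-0.106,0,0,0],[-1,-0.1664,-0.1635,-0.106,0,0,0]]'; python3 look.py pics/w5.png green:48 green:162
```

```text
t: 10.85
eef_pos: [620.8, -74.4, 150.3]
ee_rot: [-0.0, -0.074, 0.997, 0.0]
force: [-0.8, 1.3, -1.1]
opening: 43.4
grasp_force: 30.0
10.9 [620.85 -74.42 150.57] [ 0.41 -0.43 -0.21] 43.29647538393123 29.999550352804363
green outer [285.2 257.9] [61.5 65. ] [668.05 -67.    48.  ]
green outer [283.5 198.8] [ 85.3 121.4] [610.31 -77.24  48.  ]
green hole [284.7 209.5] [47.3 60.1] [620.2  -74.64  48.  ]
green outer [285.2 257.9] [61.5 65. ] [618.42 -74.45 162.  ]
green outer [283.5 198.8] [ 85.3 121.4] [585.04 -80.37 162.  ]
green hole [284.7 209.5] [47.3 60.1] [590.76 -78.87 162.  ]
```

View pics/w5.png

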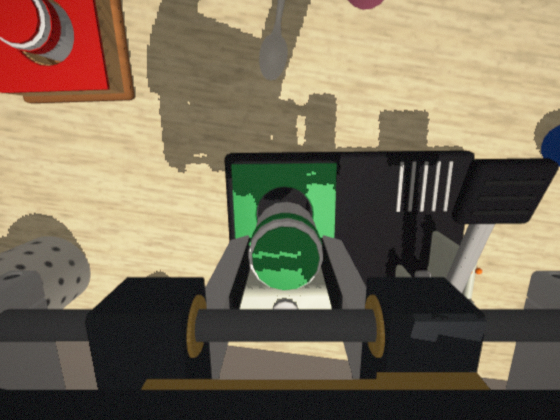

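Green hangs upright, lid at (285,258), with the green nest's hole arc at (285,188) behind it, centred. The lever pad is at (505,190), clear of the fingers. Entering.

```bash
python3 -m jog '[[-1,-0.0013,-0.0003,0.02,0,0,0],[-1,-0.0013,-0.0003,0.04,0,0,0],[-1,-0.0013,-0.0003,0.05,0,0,0],[-1,-0.0013,-0.0003,0.055,0,0,0],[-1,-0.0013,-0.0003,0.06,0,0,0],[-1,-0.0013,-0.0003,0.065,0,0,0],[-1,-0.0013,-0.0003,0.068,0,0,0],[-1,-0.0013,-0.0003,0.068,0,0,0]]'
```

```text
t: 11.7
eef_pos: [623.0, -74.4, 82.3]
ee_rot: [-0.0, -0.074, 0.997, 0.0]
force: [0.6, 0.1, -0.7]
opening: 43.2
grasp_force: 30.0
```

```bash
python3 -m jog '[[-1,0,0,0.006,0,0,0],[-1,0,0,0.012,0,0,0],[-1,0,0,0.0175,0,0,0],[-1,0,0,0.0175,0,0,0]]' ; python3 -m jog '[[0.36,0,0,0,0,0,0],[0.36,0,0,0,0,0,0],[0.36,0,0,0,0,0,0],[0.36,0,0,0,0,0,0],[0.36,0,0,-0.02,0,0,0],[0.36,0,0,-0.05,0,0,0],[0.36,0,0,-0.09,0,0,0],[0.36,0,0,-0.125,0,0,0],[0.36,0,0,-0.125,0,0,0],[0.36,0,0,-0.125,0,0,0]]'; python3 look.py pics/w6.png green:76
python3 - <<'E'
import pickle
from h import *
from plant import viewer
np.set_printoptions(precision=1,suppress=True)
a={n:viewer.snapshot(n) for n in("scene","top")}
import cv2
for n in a: cv2.imwrite(f"pics/{n}6.png",a[n]["color"])
pickle.dump(a,open("s6.pkl","wb"))
for n in a:
  for c in("green","red"): print(n,c,blobs(a[n]["color"],c))
E
```

```text
t: 12.1
eef_pos: [623.2, -74.5, 65.2]
ee_rot: [0.0, -0.074, 0.997, -0.0]
force: [0.0, -0.3, 2.2]
opening: 43.1
grasp_force: 30.0
t: 13.1
eef_pos: [623.5, -74.5, 190.9]
ee_rot: [0.001, -0.074, 0.997, -0.0]
force: [0.6, -0.7, -1.3]
opening: 63.6
grasp_force: 0.0
13.15 [622.64 -74.36 188.89] [-0.96 -0.04 -1.16] 63.70865112233921 0.0
green outer [285.3 204.6] [36.2 36.8] [621.65 -74.59  76.  ]
green outer [284.7 198.8] [101.9 104.8] [616.04 -76.02  76.  ]
green hole [284.9 201. ] [49.4 51.1] [618.07 -75.44  76.  ]
scene green [([304, 199, 47, 37, 722], [327.0, 217.2])]
scene red [([336, 275, 52, 46, 1047], [362.5, 297.5])]
top green [([304, 168, 20, 23, 181], [316.8, 179.2]), ([292, 175, 8, 12, 71], [295.6, 180.3]), ([303, 175, 10, 9, 67], [307.6, 178.8])]
top red [([362, 200, 35, 34, 709], [378.9, 216.9])]
```

View pics/w6.png

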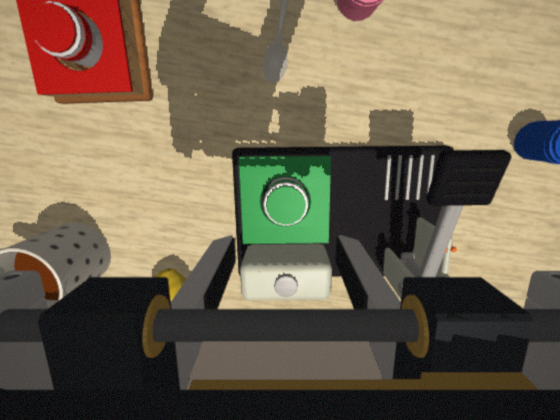

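Green is concentric in its nest at (286,204). Its lid measures 36.5 px, the same as red at the same camera height over its nest, so both are home. The pad is at about (468,178), with corners (443,151), (509,152), (493,205) and (428,202).

Run:
```python
import pickle
from h import *
from plant import viewer,monitor
np.set_printoptions(precision=1,suppress=True)
s=viewer.snapshot("wrist"); o=monitor.observe(); print(o["eef_pos"])
d=pickle.load(open("s0.pkl","rb"))
C=[plane(s,p,134) for p in((443,151),(509,152),(493,205),(428,202))]; print(np.array(C))
P,r=tri([ray(s,(468,178)),ray(d["top"],(265.9,193.8)),ray(d["scene"],(277.2,179.6))]); print(P,r)
Rt=np.array([[-.989,-.149],[-.149,.989]])
print("tool shift to pad",Rt@(P-o["eef_pos"])[:2])
```

```text
[622.  -74.2 187.3]
[[548.3  30.6 134. ]
 [541.8  78.1 134. ]
 [581.6  79.2 134. ]
 [586.7  29.9 134. ]]
[564.5  55.6 132. ] [0.2, 0.6, 0.5]
tool shift to pad [ 37.5 137. ]
```

```bash
python3 -m jog '[[-1,0.006,0.02,0,0,0,0],[-1,0.015,0.055,0,0,0,0],[-1,0.025,0.095,0,0,0,0],[-1,0.035,0.125,0,0,0,0],[-1,0.0375,0.137,0,0,0,0],[-1,0.0375,0.137,0.01,0,0,0],[-1,0.0375,0.137,0.025,0,0,0],[-1,0.0375,0.137,0.033,0,0,0],[-1,0.0375,0.137,0.033,0,0,0],[-1,0.0375,0.137,0.033,0,0,0],[-1,0.0375,0.137,0.033,0,0,0]]'
python3 - <<'E'
import pickle
from plant import viewer
import cv2
s=viewer.snapshot("scene")["color"]; cv2.imwrite("pics/s7.png",cv2.resize(s[150:250,220:380],None,fx=4.5,fy=4.5,interpolation=3))
E
```

```text
t: 14.4
eef_pos: [566.2, 54.8, 157.3]
ee_rot: [0.0, -0.074, 0.997, -0.0]
force: [-1.2, -1.0, 0.3]
opening: 0.4
grasp_force: 0.0
```

View pics/s7.png

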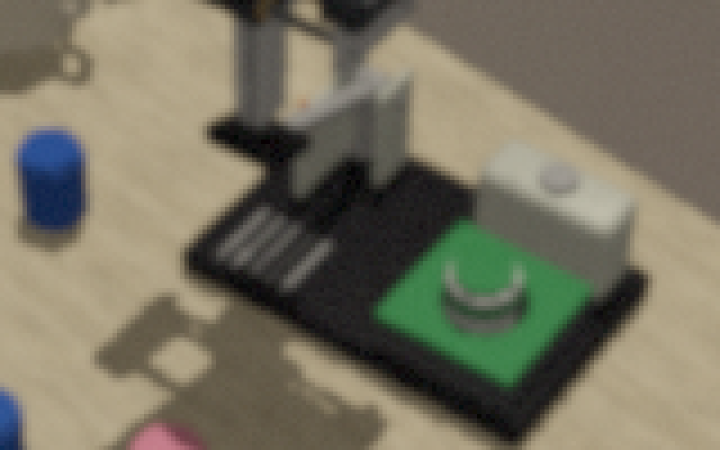

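Scene crop: the closed fingers stand over the pad at (258,130), and the green capsule is in its nest. Picture views are used up, so the press is checked by numbers. First I'll work out what the second grey upright at (350,50) is.

Run:
```python
from h import *
from plant import viewer,monitor
np.set_printoptions(precision=0,suppress=True)
s=viewer.snapshot("scene"); o=monitor.observe(); T=o["eef_pos"]; R0=rot(o["ee_rot"]); print(T,o["opening"],o["force"])
f=lambda P:(proj(s,P)-[220,150])*4.5
for n,v in(("tip",(0,0,11)),("tip+y22",(0,22,11)),("tip-y22",(0,-22,11)),("body",(0,0,-86)),("body+y",(0,25,-86)),("body-y",(0,-25,-86)),("b-y50",(0,-50,-86)),("bx+37",(37,0,-86)),("bx-37",(-37,0,-86)),("-y50 low",(0,-50,-40))): print(n,f(T+R0@np.array(v,float)))
print("jugbase",f((619,333,0)),"pad",f((564,56,133)))
```

```text
[566.  55. 158.] 0.2970022576033298 [ 0.  1. -0.]
tip [259. 114.]
tip+y22 [229.  98.]
tip-y22 [290. 130.]
body [258. -16.]
body+y [222. -34.]
body-y [294.   2.]
b-y50 [332.  20.]
bx+37 [216.  19.]
bx-37 [298. -51.]
-y50 low [331.  83.]
jugbase [35. 38.] pad [255. 132.]
```

```bash
python3 -m jog '[[-1,0,0,0.008,0,0,0],[-1,0,0,0.013,0,0,0],[-1,0.002,0,0.018,0,0,0],[-1,0.004,0,0.023,0,0,0],[-1,0.006,0,0.028,0,0,0],[-1,0.007,0,0.033,0,0,0],[-1,0.008,0,0.038,0,0,0],[-1,0.0095,0,0.043,0,0,0],[-1,0.0095,0,0.043,0,0,0]]'
```

```text
t: 15.4
eef_pos: [556.9, 54.0, 113.9]
ee_rot: [0.001, -0.074, 0.997, -0.0]
force: [2.3, 0.1, 5.3]
opening: 0.3
grasp_force: 2.3
```

```bash
python3 -m jog '[[-1,0.001,0,0.005,0,0,0],[-1,0.0015,0,0.01,0,0,0],[-1,0.002,0,0.015,0,0,0],[-1,0.002,0,0.019,0,0,0],[-1,0.002,0,0.019,0,0,0],[-1,0.002,0,0.019,0,0,0]]'
```

```text
t: 16.0
eef_pos: [555.2, 53.6, 96.4]
ee_rot: [0.001, -0.074, 0.997, -0.0]
force: [-0.4, -0.3, 7.7]
opening: 0.2
grasp_force: 3.8
```

```bash
python3 -m jog '[[-1,0,0,0.002,0,0,0],[-1,0,0,0.004,0,0,0],[-1,0,0,0.004,0,0,0]]'; python3 -m jog '[[-1,0,0,0.002,0,0,0],[-1,0,0,0.002,0,0,0]]';  python3 -m jog '[[-1,0,0,0.002,0,0,0],[-1,0,0,0.002,0,0,0]]'
```

```text
t: 16.3
eef_pos: [555.1, 53.6, 92.0]
ee_rot: [0.001, -0.074, 0.997, -0.0]
force: [0.2, -1.7, 6.2]
opening: 0.7
grasp_force: 3.3
t: 16.5
eef_pos: [555.1, 53.6, 89.9]
ee_rot: [0.001, -0.074, 0.997, -0.0]
force: [0.4, -1.1, 5.7]
opening: 0.4
grasp_force: 3.1
t: 16.7
eef_pos: [555.1, 53.7, 88.0]
ee_rot: [0.001, -0.074, 0.997, -0.0]
force: [0.4, -0.3, 6.9]
opening: 0.3
grasp_force: 3.3
```

```bash
for i in 1 2; do python3 -m jog '[[-1,0,0,0.0015,0,0,0],[-1,0,0,0.0015,0,0,0]]' | egrep 'pos|force'; done
```

```text
eef_pos: [555.1, 53.7, 86.6]
force: [0.0, -0.5, 7.7]
grasp_force: 3.5
eef_pos: [555.2, 53.7, 85.3]
force: [-0.2, -1.0, 7.7]
grasp_force: 3.7
```

```bash
for i in 1 2 3; do python3 -m jog '[[-1,0,0,0.001,0,0,0],[-1,0,0,0.001,0,0,0]]' | egrep 'eef_pos|^force'; done
```

```text
eef_pos: [555.2, 53.7, 84.5]
force: [-0.1, -0.9, 8.8]
eef_pos: [555.3, 53.7, 83.5]
force: [0.2, -0.7, 7.9]
eef_pos: [555.3, 53.7, 82.6]
force: [0.7, -0.7, 8.7]
```

```bash
for i in 1 2 3; do python3 -m jog '[[-1,0,0,0.001,0,0,0],[-1,0,0,0.001,0,0,0]]' | egrep 'eef_pos|^force'; done
```

```text
eef_pos: [555.4, 53.7, 81.6]
force: [-0.2, -0.8, 7.9]
eef_pos: [555.5, 53.7, 80.7]
force: [0.8, -0.8, 8.6]
eef_pos: [555.5, 53.7, 79.8]
force: [0.4, -0.9, 8.4]
```

```bash
for i in 1 2 3; do python3 -m jog '[[-1,0,0,0.001,0,0,0],[-1,0,0,0.001,0,0,0]]' | egrep 'eef_pos|^force'; done; python3 look.py pics/w8.png
python3 - <<'E'
import cv2,numpy as np
a=cv2.imread("pics/w8.png"); b=cv2.cvtColor(a,cv2.COLOR_BGR2GRAY)
for r in range(150,330,10): print(r,' '.join(f"{int(v):3d}" for v in b[r,180:400:8]))
E
```

```text
eef_pos: [555.6, 53.7, 79.6]
force: [-0.4, -0.6, 11.5]
eef_pos: [555.7, 53.7, 79.4]
force: [-2.4, -0.4, 14.2]
eef_pos: [555.7, 53.7, 79.2]
force: [-4.5, -1.1, 16.7]
18.95 [555.7   53.7   79.21] [-4.19 -1.06 17.41] 0.7414999818721267 8.721155903767794
150  99  96  98  95  97  98 103 104 104 106 107 104 104  98 197 198 196 201 115 103 104 105 103 188 186 199 201 203
160 101 103 109 108 107 103 104 109 100 102 102 106 110 108 203 198 197 200 104 101 101 100  95 191 184 187 186 189
170 100 101 108 102 102  96  97  98 106 108 105 102 102 104 195 159 124 197 104 103  99  98  95 182 181 186 180 178
180  96 102  98 107 104 105 104 105 105 101 106 103 100 101 101 104 108 108 105  96  98 101 103 200 199 195 185 186
190 106 105 104 100 102 103 110 111 111 111 104 103 101 101 106 107 107 103 106 105 108 104 121 175 183 184 189 199
200 194 194 186 183 181 183 140 100  98  97  96  91  90  99 100  94 176 185 179 197 189 101 193 190 199 203 208 205
210 106 102 105 104 108 105  94 100 101 101  97  98  96  98 100  98  96 104  91  84  81 186 194 205 203 206 197 198
220  40  43  44  40  45  46  45  47  
[... 538 characters left out ...]
 186
270  45  48  49  52  51  56  58  56  62  24  87  90  92  20  90  88  91  55  39  61  63 173 194 200 206 202 194 189
280  46  49  51  24  18  21  22  23  15  19  19  24  17  24  32  21  22  22  20  21  23  21  20  22 196 190 189 197
290  50  48  34  30  23  24  15  24  15  17  25  22  15  62  32  16  19  14  25  19  21  24  19  15  25 195 186 188
300  47  52  21  21  19  20  19  23  18  17  21  23  20  60  54  19  21  10  23  19  22  18  21  27  18  50 192 192
310  40  24   6  22  20  16  23  20  19   7  21  13  19  39  63  19  23  25  26  19  25  20  25  20  15  20  47  50
320  48  26  19  18  22  18  24  28  16  24  26  26  21  47  70  28  15  24  22  23  27  22  20  21  28  22  26  46
```

A stiff end-stop appears after about 64 mm of tip travel (the stop is expected at about 66 mm), at 17 N. That puts the lever past the third click, at the bottom. I'll check that it holds steady, then hand in.

```bash
python3 -m jog '[[-1,0,0,0,0,0,0],[-1,0,0,0,0,0,0],[-1,0,0,0,0,0,0],[-1,0,0,0,0,0,0],[-1,0,0,0,0,0,0]]'
python3 - <<'E'
from h import *
from plant import viewer,job
for n in("scene","top"):
    s=viewer.snapshot(n)["color"]
    for c in("red","green"): print(n,c,blobs(s,c))
print(job.sign_off())
E
```

```text
t: 19.45
eef_pos: [555.7, 53.7, 79.2]
ee_rot: [0.002, -0.074, 0.997, -0.0]
force: [-3.7, -1.3, 17.0]
opening: 0.5
grasp_force: 8.7
scene red [([336, 275, 52, 46, 1050], [362.6, 297.4])]
scene green [([304, 199, 47, 37, 748], [326.8, 217.4])]
top red [([362, 200, 35, 34, 710], [378.8, 216.9])]
top green [([291, 164, 33, 33, 492], [309.0, 179.4]), ([303, 175, 10, 9, 67], [307.7, 178.8])]
the job is handed in; nothing more can be done
None
```

The job is handed in: the green capsule is home in the brewer and the red one in the stand, both released, and the lever is held at its bottom stop past the third click with about 17 N at 19.5 s (final press read from force and height, not a picture).

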